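Close and lock the board bay cover

TASK

Close the instrument's board bay and lock it: push the sliding cover fully home with your fingertips, then set a fingertip in the slot of its recessed dial and turn the dial clockwise a quarter turn, to the stop, so that the cover is locked. Only push and turn - do not pick anything up - and leave the things standing on and around it where they are.

Things in the scene. Friction and masses are not known exactly. Their poses are not given: they have to be found in the camera images.
- chassis: Black instrument housing fixed to the table, mm: 260 (own x) x 320 (own y) x 60 high, spanning x -100..160, y -190..130. Origin at table level, straight below the dial's axis when the cover is home. Own x points away from the robot at yaw 0, y to its left, z up. The top is a flat deck, 60 above the table, with steel guide strips 6 high along y at x = -99..-94 and 94..99.
- cover (a joint): Slide of the aluminium cover along the housing's y, in m: 0 = home (hard stop), positive = still open by that much towards -y, up to 0.07. The cover is a block 184 (x) x 124 (y) x 34 mm high on the deck, its top 94 mm above the table; captive in its guides, cannot lift, slides with about 7 N of friction, stays where left.
- push_edge (a point): Middle of the cover's -y face (upright, 184 mm wide, 34 high), the face to push on towards +y; 17 mm above the deck. Frame parallel to the housing's.
- dial_centre (a point): On the dial's axis, level with the cover's top (34 mm above the deck), in the middle of the cover. Frame parallel to the housing's.
- dial (a joint): Angle of the quarter-turn dial in rad: 0 = unlocked, 1.571 = locked (hard stop), growing clockwise seen from above; takes about 0.12 N m, stays where left. A grey disc of 101 mm diameter in a 105 mm well in the cover, tops level. One straight slot, 44 mm wide and 16 deep, crosses it through the axis from side to side; it runs along the housing's x at 0 and along its y at 1.571.
- dial_floor (a point): On the dial's axis, on the slot's steel floor, 18 mm above the deck and 16 below the cover's top. A fingertip (or two shut ones) standing in the slot about 28 mm off the axis and moved on an arc round the axis pushes the slot's side and turns the dial.
- slot_end (a point): Middle of the slot's width, 28 mm off the axis on the half above the cam tongue (towards the housing's -x at dial 0, +y at 1.571), level with the cover's top. Turns with the dial; own x points along the slot to the axis.
- tongue_tip (a point): End of the cam tongue, 85 mm from the axis and turning with the dial, hidden under the cover until it swings out over the deck at the +y edge. Its hooked tip passes behind the keeper bar only if the cover is home to about 3 mm, and then leaves it under 4 mm of play; turned too early, it keeps the cover from closing.
- keeper (a point): Middle of the top of the steel keeper bar, fixed on the deck just beyond the +y edge of the closed cover; 25 mm (x) x 6 (y) x 5 high.
- meter: Bystander: multimeter, 160 x 78 x 40, lying on its back on the table, next to the housing's +y side; sizes in mm, origin at its underside's centre. Leave alone.
- spool: Bystander: aluminium wire spool, 56 mm diameter, 40 high, standing on the housing's rear (+x) ledge; origin at its underside's centre. Leave alone.
- tray: Bystander: white divided parts tray, 110 x 80 x 30 on the table, beyond the meter; sizes in mm, origin at its underside's centre. Leave alone.
- driver: Bystander: screwdriver, 190 long, lying on the table, next to the housing's -y side, where the cover starts; sizes in mm, origin at its underside's centre. Leave alone.
- jar: Bystander: amber jar with black cap, 38 diameter, 40 high, standing on the housing's rear (+x) ledge; sizes in mm, origin at its underside's centre. Leave alone.
- heatsink: Bystander: dark finned heat sink, 36 x 50 x 28, standing on the same ledge; sizes in mm, origin at its underside's centre. Leave alone.

How it is judged:
On the way, in this order (a step that is already met when the one before it is completed fails the run):
1. the cover is pushed home while the dial is still unlocked (value of joint cover below 0.004 m and value of joint dial below 0.9 rad), for 0.2 s.
2. the dial is turned to the locked stop with the cover home (value of joint cover below 0.004 m and value of joint dial above 1.45 rad), for 0.2 s.
At the end, for the whole second after the job is handed in: The cover is home (less than 4 mm open), the dial is turned to at least 1.45 rad of its 1.571, both are at rest, and every bystander is within 20 mm of its starting place (all of step 2 and velocity of joint dial below 0.05 rad/s and velocity of joint cover between -0.01 and 0.01 m/s and distance of each of meter, spool, tray, driver, jar, heatsink from where it was at the start of the episode below 0.02 m); the robot touches nothing.
It fails at once if the meter, tray or screwdriver is moved, lifted or carried (more than 20 mm) (distance of any of meter, tray, driver from where it was at the start of the episode above 0.02 m).
It fails at once if the spool, jar or heat sink on the housing's ledge is moved, lifted or carried (more than 20 mm) (distance of any of spool, jar, heatsink from where it was at the start of the episode above 0.02 m).
It also fails if it takes over 45 s, if anything falls off the work surface, if the arm or the gripper's body presses on something with over 40 N, if the wrist force passes 120 N, or if a joint passes its speed limit or range.

ROBOT

A 6-joint arm with a two-finger parallel gripper is mounted at the origin on the work surface. World frame = base frame: x ahead of the robot, y to its left, z up, the work surface at z = 0. Lengths are in m, angles in rad, forces in N, time in s.
With the tool pointing down it reaches from about 0.275 to 0.975 m from the base axis. Payload 8.4 kg.
Tool frame: the origin (TCP) lies at the very end of the fingers, on their centre line; the grasp point (between the pads) lies 19 mm behind it (manip.tcp_to_grasp is the distance from the TCP to the grasp point, in m); z points along the fingers, y is the line along which they close (so a half turn about z gives the same grasp; the last joint's range is limited). The gripper opens to 92 mm and grips with 3 to 60 N. Pads are 20 mm wide; open, the fingers measure 128 mm over their backs; the gripper's body (75 mm by 189 mm) begins 69 mm behind the grasp point.
Start: joints at [1.248, 0.353, 1.633, -0, 1.155, -0.002], TCP at [0.197, 0.593, 0.215] pointing down, gripper open.
Joint ranges: [-2.63, 2.63], [-0.92, 2.1], [0.06, 2.66], [-1.3, 4.44], [0, 2.69], [-3.02, 3.02]. Speed limits (rad/s): [2.22, 2.22, 2.79, 3.14, 3.14, 3.14].

INTERFACE

Orientations are given as a rotation vector (axis times angle).
In Python, from rig import manip gives the robot as it stands. The module is installed in compiled form; this text tells all that it offers.
- The arm moves only by the tool arm_command, never from a script. Its argument "commands" is a list of rows, each a list of 5 numbers: the shift along the tool's x, y, z in m, then the turn about the tool's z in units of 5 degrees (1.0 is 5 degrees), then the finger opening in m, from 0 to 0.0919. A call has 1 to 8 rows; each row is the pose to reach, as a shift and turn from the pose commanded when the call began, along the tool's axes at that moment; what a row does not reach only later rows make up. A row lasts 1/10 s, in which the tool goes at most 50 mm and 8.59 degrees, less where a joint would pass 70% of its speed; a pose out of reach is approached as far as the arm can. A call with a gripper value outside its range is refused whole. The fingers move at their own pace and stop on an object; the grip force is fixed at half the most. Time passes only in rows, so rows that repeat a pose let the fingers close. It gives the time, the measured TCP pose, the force, the opening and the grip force at its end, in the units of the state.
- manip.get_state(): the state, without advancing time (a new reading comes with each control period).
- manip.get_image(name): name is "scene" or "top"; returns (picture, depth): 384x512x3 uint8, red, green, blue; 384x512 float32, m along the optical axis (not along the pixel's ray), 0 where there is no reading.
- manip.camera_params(name): a dict with "K" (3x3 intrinsics, pixels), "cam_to_world" (4x4, takes a point from camera to world coordinates). Camera axes: x right, y down, z forward; pixel columns grow to the right and rows downward; lengths in m; the calibration is good to about 2 mm. A picture is of the moment at which its call begins. camera_params takes no time and is no camera call.
- manip.finish_job(): hands the job in; it is judged then, once.
The state is a dict: "clock": time; "joint_positions": joint angles; "joint_velocities": joint speeds; "joint_efforts": joint torques, N m; "tcp_pos": TCP position; "tool_rot": TCP orientation; "force": force on the tool from outside, world axes, zero at the start; "moment": the same for the moment, N m; "width": finger opening in m; "finger_force": force on a finger pad.
Only numpy, scipy, OpenCV 4.12 (cv2) and the standard library are available. Lean on these libraries where they do the work, as an engineer would, in place of code of your own. Each camera call takes 0.05 s, during which the arm holds its last target. There are 200 camera calls.

## Working session

There is one attempt and no reset: what is moved stays moved. The work goes in short steps, Python scripts to look and compute and a tool call to move; the robot and the scene stay as the last step left them, time stands still between calls to the robot, and variables do not carry over. Pictures are saved under pics/ and viewed, at most 10 in all, crops included, and the job is handed in when it is done.

Besides the shell and the picture viewer there is one more tool, called after "Emit:" as name(argument=value, ...), one argument or row to a line, values as JSON. arm_command: Moves the arm, as the interface text tells. Its arguments: {"type":"object","properties":{"commands":{"type":"array"}},"required":["commands"]}

```bash
mkdir -p pics
python3 - <<'E'
from rig import manip
import cv2,numpy as np
s=manip.get_state();print(s)
for n in("scene","top"):
    im,d=manip.get_image(n);np.savez(f"pics/{n}0.npz",im=im,d=d)
    cv2.imwrite(f"pics/{n}0.png",im[:,:,::-1])
    p=manip.camera_params(n);print(n,p["K"].round(1).tolist(),p["cam_to_world"].round(4).tolist())
E
```

```text
{'clock': 0.0, 'joint_positions': array([ 1.24761164e+00,  3.53636886e-01,  1.63415059e+00, -5.42000412e-07,
        1.15523092e+00, -2.40882492e-03]), 'joint_velocities': array([-0.00080861,  0.00182437, -0.0016607 ,  0.00160285, -0.00055674,
        0.00149143]), 'joint_efforts': array([-1.17753494e-03, -5.93852985e+01, -3.34195983e+01,  6.95819431e-02,
        2.36550299e-02, -9.42090173e-05]), 'tcp_pos': array([0.1969047 , 0.59262484, 0.21386371]), 'tool_rot': array([-5.01678742e-01, -3.10104324e+00,  2.20989227e-03]), 'force': array([-0.39202595, -0.89155398,  0.315435  ]), 'moment': array([ 0.00952223, -0.07157569, -0.00574953]), 'finger_force': 0.0, 'width': 0.091875892276394}
scene [[407.8, 0.0, 256.5], [0.0, 407.8, 197.4], [0.0, 0.0, 1.0]] [[0.5668, 0.4722, -0.6752, 1.2855], [0.8237, -0.3411, 0.4529, -0.4376], [-0.0165, -0.8128, -0.5823, 0.6967], [0.0, 0.0, 0.0, 1.0]]
top [[402.9, 0.0, 249.3], [0.0, 402.9, 187.4], [0.0, 0.0, 1.0]] [[0.0237, -0.9747, 0.2222, 0.3056], [-0.9997, -0.0236, 0.0032, 0.0376], [0.0021, -0.2222, -0.975, 1.203], [0.0, 0.0, 0.0, 1.0]]
```

View pics/top0.png

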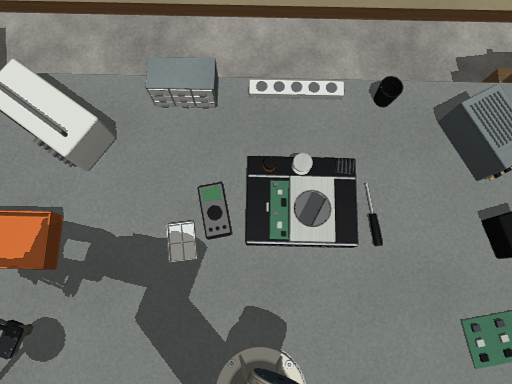

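View pics/scene0.png

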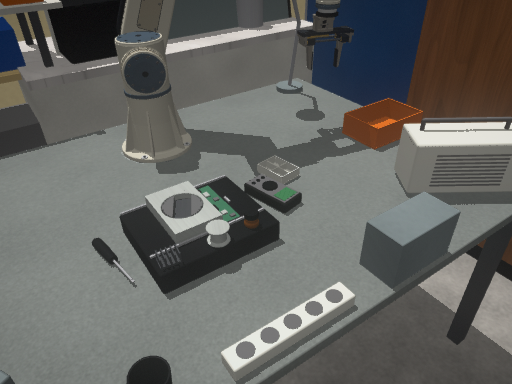

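The top view shows the housing at about (247–357, 155–246), the white cover at (290–335, 177–242) and the dial at (313, 208). The driver is to its right (365–382, 183–245). Next I'll measure the cover and dial from the depth image.

```bash
cat > h.py <<'E'
from rig import manip
import cv2,numpy as np
def cloud(n,d):
    p=manip.camera_params(n);K=p["K"];T=p["cam_to_world"]
    v,u=np.mgrid[:d.shape[0],:d.shape[1]]
    c=np.stack([(u-K[0,2])/K[0,0]*d,(v-K[1,2])/K[1,1]*d,d],-1)
    return c@T[:3,:3].T+T[:3,3]
def ray(n,u,v,z):
    p=manip.camera_params(n);K=p["K"];T=p["cam_to_world"]
    r=T[:3,:3]@np.array([(u-K[0,2])/K[0,0],(v-K[1,2])/K[1,1],1]);o=T[:3,3]
    return o+r*(z-o[2])/r[2]
def proj(n,P):
    p=manip.camera_params(n);K=p["K"];T=np.linalg.inv(p["cam_to_world"])
    c=K@(T[:3,:3]@np.asarray(P)+T[:3,3]);return c[:2]/c[2]
E
python3 - <<'E'
from h import *
f=np.load("pics/top0.npz");im,d=f["im"],f["d"]
P=cloud("top",d)
sub=np.zeros(d.shape,bool);sub[140:260,235:390]=1
Z=P[...,2]
for nm,lo,hi in(("deck",.053,.064),("top",.086,.1),("floor",.072,.0835)):
    m=sub&(Z>lo)&(Z<hi)
    q=P[m];r=cv2.minAreaRect((q[:,:2]*1000).astype(np.float32));print(nm,m.sum(),np.median(q[:,2]),r)
m=sub&(Z>.05)&(Z<.15);q=P[m];print("housing",cv2.minAreaRect((q[:,:2]*1000).astype(np.float32)))
m=sub&(Z>.086)&(Z<.1);
g=im.max(2)
w=m&(g<190);q=P[w];print("darktop",w.sum(),cv2.minEnclosingCircle((q[:,:2]*1000).astype(np.float32)))
c=cv2.resize(im[140:260,235:395],None,fx=5,fy=5,interpolation=cv2.INTER_CUBIC);cv2.imwrite("pics/c1.png",c[:,:,::-1])
E
```

```text
deck 5530 0.05977647569212208 ((534.23486328125, -110.68936157226562), (320.3572998046875, 261.0080261230469), 89.80595397949219)
top 2588 0.0937728904516465 ((535.0479736328125, -119.19570922851562), (258.3971862792969, 251.56781005859375), 84.74546813964844)
floor 673 0.07773708615287056 ((524.5946044921875, -138.69065856933594), (234.9401092529297, 260.3273620605469), 5.865408420562744)
housing ((534.23486328125, -110.68936157226562), (320.3572998046875, 261.0080261230469), 89.80595397949219)
darktop 1444 ((555.4949951171875, -131.71005249023438), 156.63119506835938)
```

View pics/c1.png

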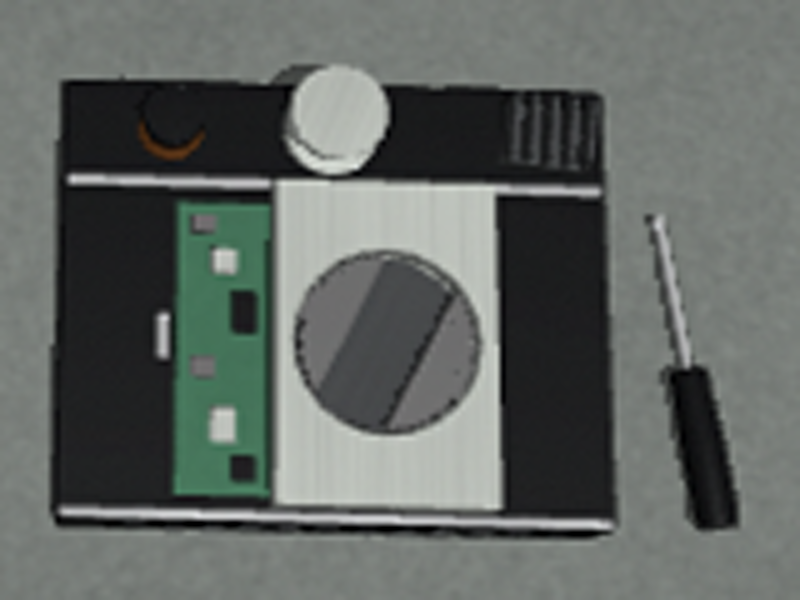

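The crop shows the slot already turned about 28° clockwise, well under 0.9 rad. The cover is open, with its –y edge at crop x≈500. The dial centre is at crop (388, 343), and the housing yaw is about 0. Now I'll take exact numbers from these.

```bash
cat >> h.py <<'E'
def measure(im,d):
    P=cloud("top",d);Z=P[...,2]
    sub=np.zeros(d.shape,bool);sub[170:248,240:345]=1
    lum=im.min(2)
    w=(sub&(lum>150)&(abs(Z-.094)<.006)).astype(np.uint8)
    n,l,s,_=cv2.connectedComponentsWithStats(w);k=1+np.argmax(s[1:,4]);c=(l==k).astype(np.uint8)
    cn,h=cv2.findContours(c,cv2.RETR_CCOMP,cv2.CHAIN_APPROX_NONE)
    to=lambda q:np.array([ray("top",u,v,.094)[:2]*1000 for u,v in q.reshape(-1,2)],np.float32)
    cn=sorted(cn,key=cv2.contourArea,reverse=True)
    o=to(cn[0]);print("cover",cv2.minAreaRect(o), "median -y edge",np.median(o[(o[:,1]<o[:,1].min()+6),1]))
    e=to(cn[1]);ell=cv2.fitEllipse(e);print("dial",ell)
    ctr=np.array(ell[0])
    m=sub&(Z>.07)&(Z<.0835)
    q=P[m][:,:2]*1000;q=q[np.hypot(*(q-ctr).T)<49]
    r=cv2.minAreaRect(q.astype(np.float32));cov=np.linalg.svd((q-q.mean(0)),full_matrices=False)[2][0]
    print("slot",len(q),r,"centroid",q.mean(0),"cw angle deg",-np.degrees(np.arctan2(cov[1]*np.sign(cov[0]),abs(cov[0]))))
E
python3 - <<'E'
from h import *
f=np.load("pics/top0.npz");im,d=f["im"],f["d"];measure(im,d)
# strips (z .066): ends in crop px
for u,v in((68,180),(600,190),(57,513),(614,525)):print("strip",ray("top",235+u/5-.4,140+v/5-.4,.066).round(4))
print("keeper",ray("top",235+163/5-.4,140+335/5-.4,.065).round(4))
for u,v in((655,217),(738,525),(665,370)):print("driver",ray("top",235+u/5-.4,140+v/5-.4,.01).round(4))
R=cv2.Rodrigues(manip.get_state()["tool_rot"])[0];print(R.round(3))
E
```

```text
cover ((504.00006103515625, -135.21817016601562), (183.25621032714844, 122.76492309570312), 0.07218051701784134) median -y edge -195.18895
dial ((503.8848876953125, -135.31031799316406), (108.25508117675781, 108.68875122070312), 36.862117767333984)
slot 514 ((508.9044189453125, -124.52816772460938), (69.77483367919922, 96.19669342041016), 64.0302505493164) centroid [ 503.06344691 -135.27426254] cw angle deg 28.27145931255488
strip [0.5998 0.0453 0.066 ]
strip [ 0.6013 -0.2646  0.066 ]
strip [0.4066 0.0467 0.066 ]
strip [ 0.4074 -0.2658  0.066 ]
keeper [ 0.5097 -0.0114  0.065 ]
driver [ 0.5997 -0.3125  0.01  ]
driver [ 0.4142 -0.3538  0.01  ]
driver [ 0.5055 -0.3146  0.01  ]
[[-0.949  0.315 -0.   ]
 [ 0.315  0.949 -0.001]
 [-0.    -0.001 -1.   ]]
```

Emit:
arm_command(
  commands=[
    [-0.028,-0.035,0,1.7,0],
    [-0.056,-0.07,0,3.4,0],
    [-0.084,-0.105,0,5.1,0],
    [-0.112,-0.14,0,6.8,0],
    [-0.14,-0.175,0,8.5,0],
    [-0.168,-0.21,0,10.2,0],
    [-0.196,-0.245,0,11.9,0],
    [-0.224,-0.28,0,13.6,0],
  ],
)

```text
clock: 0.9
tcp_pos: [0.3214, 0.255, 0.2145]
tool_rot: [2.157, 2.284, 0.0]
force: [0.3, 0.0, 0.2]
width: 0.03
finger_force: 0.0
```

```bash
cat >> h.py <<'E'
def st(target=None):
    s=manip.get_state();R=cv2.Rodrigues(s["tool_rot"])[0]
    print(round(s["clock"],2),"tcp",s["tcp_pos"].round(4),"tooly deg",np.degrees(np.arctan2(R[1,1],R[0,1])).round(2),"F",s["force"].round(1),"w",round(s["width"],4),"j",s["joint_positions"].round(2))
    if target is not None: print("shift",(R.T@(np.array(target)-s["tcp_pos"])).round(4))
E
python3 -c "
from h import *
st((.504,-.228,.214))"
```

```text
0.9 tcp [0.3214 0.255  0.2145] tooly deg 3.3 F [0.3 0.  0.2] w 0.03 j [ 0.67  0.01  2.06 -0.    1.07  0.61]
shift [-0.4927  0.1545  0.0005]
```

Emit:
arm_command(
  commands=[
    [-0.045,0.014,0,0.7,0],
    [-0.09,0.028,0,0.7,0],
    [-0.135,0.042,0,0.7,0],
    [-0.18,0.056,0,0.7,0],
    [-0.225,0.07,0,0.7,0],
    [-0.27,0.084,0,0.7,0],
    [-0.315,0.098,0,0.7,0],
    [-0.36,0.112,0,0.7,0],
  ],
)

```text
clock: 1.7
tcp_pos: [0.456, -0.0975, 0.2145]
tool_rot: [-2.22, -2.223, -0.0]
force: [0.9, 0.9, 0.4]
width: 0.0005
finger_force: 0.0
```

```bash
python3 -c "
from h import *
st((.504,-.228,.075))"
```

```text
1.7 tcp [ 0.456  -0.0975  0.2145] tooly deg 0.09 F [0.9 0.9 0.4] w 0.0005 j [-0.21  0.1   1.96  0.    1.08 -0.22]
shift [-0.1306  0.0478  0.1395]
```

Emit:
arm_command(
  commands=[
    [-0.044,0.016,0,0,0],
    [-0.088,0.032,0,0,0],
    [-0.13,0.048,0,0,0],
    [-0.13,0.048,0.04,0,0],
    [-0.13,0.048,0.08,0,0],
    [-0.13,0.048,0.12,0,0],
    [-0.13,0.048,0.138,0,0],
    [-0.13,0.048,0.138,0,0],
  ],
)

```text
clock: 2.5
tcp_pos: [0.5019, -0.2244, 0.0736]
tool_rot: [-2.215, -2.22, 0.003]
force: [-0.1, -0.2, -0.3]
width: -0.0001
finger_force: 0.0
```

Emit:
arm_command(
  commands=[
    [0.008,0,0,0,0],
    [0.016,0,0,0,0],
    [0.024,0,0,0,0],
    [0.032,0,0,0,0],
    [0.04,0,0,0,0],
    [0.048,0,0,0,0],
    [0.056,0,0,0,0],
    [0.062,0,0,0,0],
  ],
)

```text
clock: 3.3
tcp_pos: [0.5052, -0.1637, 0.0781]
tool_rot: [2.215, 2.222, 0.0]
force: [0.2, -7.8, -3.4]
width: 0.0007
finger_force: 3.9
```

Emit:
arm_command(
  commands=[
    [0.004,0,0,0,0],
    [0.008,0,0,0,0],
    [0.01,0,0,0,0],
    [0.012,0,0,0,0],
    [0.013,0,0,0,0],
  ],
)

```text
clock: 3.8
tcp_pos: [0.5053, -0.1525, 0.0781]
tool_rot: [2.212, 2.222, -0.002]
force: [-1.3, -21.5, -5.6]
width: 0.0005
finger_force: 10.5
```

The force jumped to 21 N right where home was expected. I'll hold, back off, lift, and move aside (–y) to look.

Emit:
arm_command(
  commands=[
    [0.001,0,0,0,0],
    [0.001,0,0,0,0],
    [0.001,0,0,0,0],
    [-0.02,0,0,0,0],
    [-0.02,0,-0.045,0,0],
    [-0.02,0,-0.09,0,0],
    [-0.02,-0.045,-0.09,0,0],
    [-0.03,-0.09,-0.09,0,0],
  ],
)

```text
clock: 4.6
tcp_pos: [0.4149, -0.18, 0.1691]
tool_rot: [2.213, 2.223, 0.003]
force: [-0.1, -0.8, 0.7]
width: 0.0007
finger_force: 0.0
```

Run:
```python
from h import *
im,d=manip.get_image("top");np.savez("pics/top1.npz",im=im,d=d)
c=cv2.resize(im[130:270,235:395],None,fx=4,fy=4,interpolation=cv2.INTER_CUBIC);cv2.imwrite("pics/c2.png",c[:,:,::-1])
st()
try: measure(im,d)
except Exception as e: print(e)
```

```text
4.65 tcp [ 0.4066 -0.1795  0.1673] tooly deg 0.26 F [-4.6  2.  -1. ] w -0.0001 j [-0.42  0.13  2.05 -0.    0.96 -0.42]
cover ((544.7345581054688, -50.14385986328125), (98.59825897216797, 59.68498992919922), 0.6725530028343201) median -y edge -76.56483
list index out of range
```

View pics/c2.png

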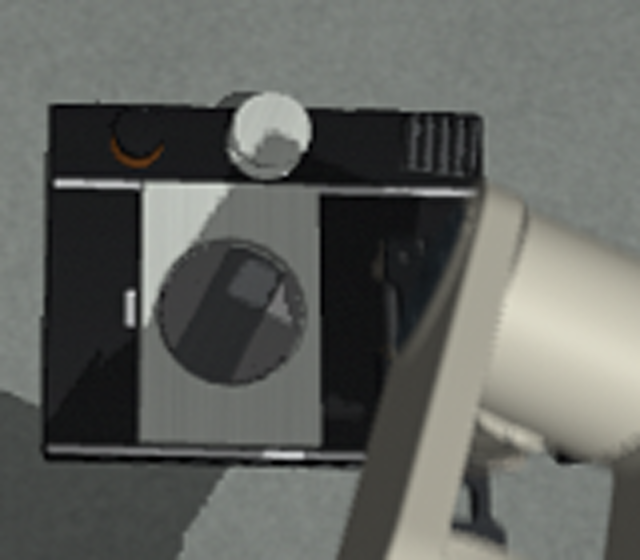

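The cover is home: its +y edge meets the keeper at crop x≈138. The dial centre is at crop (231, 311), and the slot is still about 28° clockwise.

Run:
```python
from h import *
print(ray("top",235+231.5/4-.4,130+311/4-.4,.094))
for u in(139,321):print(ray("top",235+u/4-.4,130+311/4-.4,.094))
f=np.load("pics/top1.npz");P=cloud("top",f["d"]);C=np.array([.504,-.0807])
q=P[(P[...,2]>.07)&(P[...,2]<.0845)][:,:2];q=q[np.hypot(*(q-C).T)<.047]
v=np.linalg.svd(q-q.mean(0),full_matrices=False)[2][0];print(len(q),q.mean(0),np.degrees(np.arctan(v[1]/v[0])))
t=np.radians(28);c=C+.028*np.array([-np.cos(t),np.sin(t)]);print(c)
st((*c,.16))
```

```text
[ 0.50402567 -0.08074602  0.094     ]
[ 0.50246989 -0.01618839  0.094     ]
[ 0.50553135 -0.14322501  0.094     ]
488 [ 0.5038284  -0.08057837] -27.37522695348596
[ 0.47927747 -0.0675548 ]
4.65 tcp [ 0.4066 -0.1795  0.1673] tooly deg 0.26 F [-4.6  2.  -1. ] w -0.0001 j [-0.42  0.13  2.05 -0.    0.96 -0.42]
shift [0.1117 0.0732 0.007 ]
```

Emit:
arm_command(
  commands=[
    [0.03,0.02,0,1.5,0],
    [0.06,0.04,0,3,0],
    [0.09,0.06,0,4.5,0],
    [0.11,0.0753,0,5.6,0],
    [0.11,0.0753,0,5.6,0],
    [0.11,0.0753,0,5.6,0],
  ],
)

```text
clock: 5.25
tcp_pos: [0.4892, -0.0697, 0.1673]
tool_rot: [2.688, 1.625, 0.001]
force: [-0.0, -0.0, 0.2]
width: 0.0001
finger_force: 0.0
```

```bash
python3 -c "
from h import *
st((.4819,-.069,.082))"
```

```text
5.25 tcp [ 0.4892 -0.0697  0.1673] tooly deg -27.67 F [-0.  -0.   0.2] w 0.0001 j [-0.14  0.2   1.96 -0.    0.98  0.34]
shift [-0.0027 -0.0069  0.0853]
```

Emit:
arm_command(
  commands=[
    [-0.003,-0.007,0.03,0,0],
    [-0.003,-0.007,0.055,0,0],
    [-0.003,-0.007,0.07,0,0],
    [-0.003,-0.007,0.078,0,0],
    [-0.003,-0.007,0.083,0,0],
    [-0.003,-0.007,0.084,0,0],
    [-0.003,-0.007,0.084,0,0],
  ],
)

```text
clock: 5.95
tcp_pos: [0.4819, -0.07, 0.0831]
tool_rot: [2.691, 1.621, 0.001]
force: [-0.3, -0.5, -0.1]
width: 0.0006
finger_force: 0.0
```

```bash
python3 -c "
from h import *
st((.4819,-.069,.082))
im,d=manip.get_image('scene');c=cv2.resize(im[150:290,110:300],None,fx=4,fy=4);cv2.imwrite('pics/c3.png',c[:,:,::-1])"
```

```text
5.95 tcp [ 0.4819 -0.07    0.0831] tooly deg -27.88 F [-0.3 -0.5 -0.1] w 0.0006 j [-0.15  0.32  2.04 -0.    0.78  0.34]
shift [ 0.0009 -0.0004  0.0011]
```

View pics/c3.png

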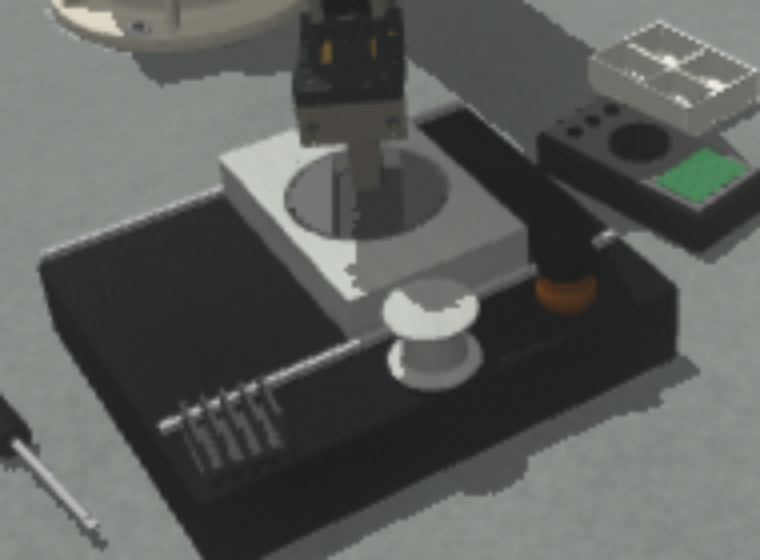

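The fingertip is in the slot with about 11 mm of engagement and no contact force. Now the arc.

Emit:
arm_command(
  commands=[
    [0.006,0,0,0,0],
    [0.012,0,0,0,0],
    [0.0145,0.0014,0,1.2,0],
    [0.0169,0.003,0,2.4,0],
    [0.0191,0.0049,0,3.6,0],
    [0.0212,0.0071,0,4.8,0],
    [0.0229,0.0094,0,6.0,0],
    [0.0244,0.0119,0,7.2,0],
  ],
)

```text
clock: 6.8
tcp_pos: [0.5025, -0.0539, 0.0827]
tool_rot: [3.061, 0.705, -0.004]
force: [-5.5, -5.8, 5.7]
width: 0.0006
finger_force: 3.8
```

```bash
cat >> h.py <<'E'
def rel():
    st();s=manip.get_state();R=cv2.Rodrigues(s["tool_rot"])[0];print("centre in tool",(R.T@(np.array([.504,-.0807,.094])-s["tcp_pos"])).round(4))
E
python3 -c "
from h import *
rel()"
```

```text
6.8 tcp [ 0.5025 -0.0539  0.0827] tooly deg -64.07 F [-5.5 -5.8  5.7] w 0.0006 j [-0.11  0.35  2.   -0.    0.8   1.01]
centre in tool [-0.0104  0.0248 -0.0112]
```

Emit:
arm_command(
  commands=[
    [0.0025,0.0014,0,1.2,0],
    [0.0049,0.003,0,2.4,0],
    [0.0071,0.0049,0,3.6,0],
    [0.0092,0.0071,0,4.8,0],
    [0.0109,0.0086,0,5.3,0],
    [0.0118,0.009,0,5.3,0],
    [0.0118,0.009,0,5.3,0],
  ],
)

```text
clock: 7.5
tcp_pos: [0.5152, -0.0566, 0.0821]
tool_rot: [3.141, -0.009, -0.01]
force: [-8.7, -3.8, 5.1]
width: 0.0003
finger_force: 4.6
```

```bash
python3 -c "
from h import *
rel()"
```

```text
7.5 tcp [ 0.5152 -0.0566  0.0821] tooly deg -90.33 F [-8.7 -3.8  5.1] w 0.0003 j [-0.11  0.36  1.97 -0.    0.82  1.47]
centre in tool [-0.0111  0.0242 -0.0118]
```

Emit:
arm_command(
  commands=[
    [0.001,0,0,0,0],
    [0.002,0,0,0,0],
    [0.003,0,0,0,0],
    [0.003,0,0,0,0],
  ],
)

```text
clock: 7.9
tcp_pos: [0.5154, -0.0565, 0.0818]
tool_rot: [3.141, -0.009, -0.018]
force: [-18.1, -4.3, 12.3]
width: 0.0004
finger_force: 9.0
```

Movement stopped and the force rose, so the dial is at its stop. I'll hold, release, lift and move away.

Emit:
arm_command(
  commands=[
    [0.003,0,0,0,0],
    [0.003,0,0,0,0],
    [-0.009,0,0,0,0],
    [-0.009,0,0,0,0],
    [-0.009,0,-0.04,0,0],
    [-0.009,0,-0.08,0,0],
    [-0.009,0,-0.12,0,0],
    [-0.009,0,-0.13,0,0],
  ],
)

```text
clock: 8.7
tcp_pos: [0.5155, -0.0565, 0.2174]
tool_rot: [3.141, -0.01, 0.013]
force: [0.4, -0.1, 0.1]
width: 0.0002
finger_force: 0.0
```

Emit:
arm_command(
  commands=[
    [0,-0.045,0,0,0],
    [0,-0.09,0,0,0],
    [0,-0.135,0,0,0],
    [0,-0.18,0,0,0],
    [0,-0.225,0,0,0],
    [0,-0.27,0,0,0],
    [0,-0.315,0,0,0],
    [0,-0.315,0,0,0],
  ],
)

```text
clock: 9.5
tcp_pos: [0.5143, 0.2638, 0.2122]
tool_rot: [-3.139, 0.004, -0.002]
force: [-0.1, -0.2, 0.9]
width: 0.0004
finger_force: 0.0
```

Run:
```python
from h import *
im,d=manip.get_image("top")
c=cv2.resize(im[130:270,155:395],None,fx=3.3,fy=3.3,interpolation=cv2.INTER_CUBIC);cv2.imwrite("pics/c4.png",c[:,:,::-1])
st()
try: measure(im,d)
except Exception as e: print(e)
```

```text
9.55 tcp [0.5141 0.2612 0.212 ] tooly deg -90.16 F [-0.5 -0.4  0.2] w 0.0004 j [0.47 0.28 1.74 0.   1.12 2.04]
cover ((504.08599853515625, -80.32251739501953), (122.1631088256836, 183.45834350585938), 89.6817626953125) median -y edge -140.45856
dial ((503.769287109375, -80.36366271972656), (108.19110107421875, 109.38894653320312), 50.89082717895508)
slot 504 ((491.7090148925781, -80.7052001953125), (95.96432495117188, 70.38990020751953), 89.54743194580078) centroid [504.73451584 -80.13546468] cw angle deg 89.38919273170833
```

View pics/c4.png

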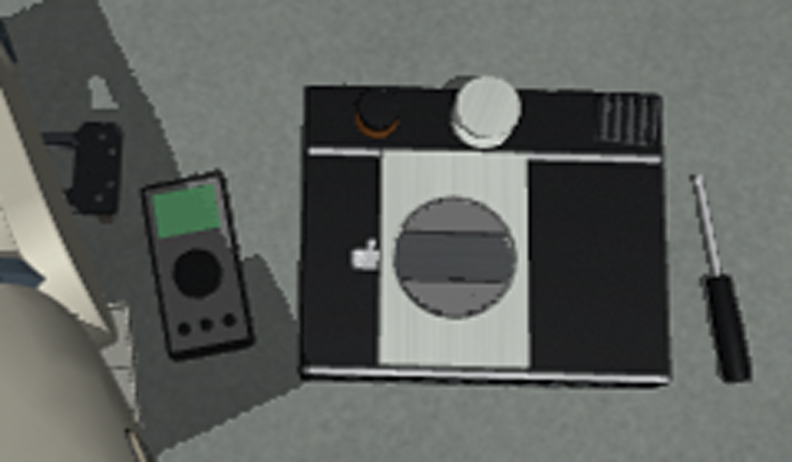

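The slot at crop (455, 258) runs along the housing's y at 89.4°, the tongue is behind the keeper at (365, 257), and the cover is home. The bystanders look unmoved, though the arm hides most of the tray, and the arm is clear of everything. Handing in.

```bash
python3 -c "
from rig import manip
print(manip.finish_job())"
```

```text
the job is handed in; nothing more can be done
None
```

The cover is home and the dial is at its locked stop (slot measured at 89.4°); nothing appeared moved, though the arm mostly hid the tray in the last picture, and I handed the job in at 9.6 s without a verdict coming back.

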